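# Find the heaviest parts tin in the watch caddy by feel

### The arm

A 7-joint arm with a two-finger parallel gripper is mounted at the origin on the work surface. World frame = base frame: x ahead of the robot, y to its left, z up, the work surface at z = 0. Lengths are in m, angles in rad, forces in N, time in s.
With the tool pointing down it reaches from about 0.4 to 0.875 m from the base axis. Payload 19.3 kg.
Tool frame: the origin (TCP) lies on the centre line of the jaws, within the pads' length; the fingertips stand 14 mm ahead of it and the grasp point (between the pads) lies 5 mm behind it (bot.tip_extent is the distance from the TCP to the fingertips, in m); z points along the fingers, y is the line along which they close (so a half turn about z gives the same grasp; the last joint's range is limited). The gripper opens to 85 mm and grips with 20 to 120 N. Pads are 22 mm wide; open, the fingers measure 114 mm over their backs; the gripper's body (76 mm by 85 mm) begins 54 mm behind the grasp point. The pads swing forward as they close: fully open they stand 13 mm farther back than shut.
Start: joints at [-1.19, 0.521, -0.036, 1.599, 0.021, 1.021, -0.113], TCP at [0.272, 0.563, 0.245] pointing down, gripper open.
Joint ranges: [-2.91, 2.91], [-0.3, 2.13], [-1.5, 1.42], [0.17, 2.43], [-1.26, 4.41], [0.16, 1.93], [-2.52, 2.52]. Speed limits (rad/s): [1.89, 1.89, 2.39, 2.39, 3.01, 3.01, 3.01].

### API

Orientations are given as [roll, pitch, yaw] about the fixed x, y, z axes, in that order (R = Rz(yaw) Ry(pitch) Rx(roll)).
In Python, from workcell import monitor, grab_frame, camera_model, bot gives the robot as it stands.
- The arm moves only by the tool move_arm, never from a script. Its argument "moves" is a list of rows, each a list of 4 numbers: the shift along the world's x, y, z in mm, then the turn about the world's z in rad. A call has 1 to 12 rows; each row is the pose to reach, as a shift and turn from the pose commanded when the call began; what a row does not reach only later rows make up. A row lasts 1/8 s, in which the tool goes at most 62.5 mm and 10.7 degrees, less where a joint would pass 70% of its speed; a pose out of reach is approached as far as the arm can. A call with a gripper value outside its range is refused whole. "gripper" is the opening, from 0 (shut) to 1 (fully open), set as the call begins (left out, the last holds). The fingers move at their own pace and stop on an object; "newtons" is the grip in N (left out, the last holds). Time passes only in rows, so rows that repeat a pose let the fingers close. It gives the time, the measured TCP pose, the force, the opening and the grip force at its end, in the units of the state.
- monitor.observe(): the state, without advancing time (a new reading comes with each control period).
- grab_frame(name): name is "scene" or "top" or "wrist"; returns the picture (384x512x3 uint8, blue, green, red); there is no depth.
- camera_model(name): a dict with "vfov" (degrees; the focal length in pixels is half the picture's height over the tangent of half this angle, whatever the lens; pixels are square), "cx", "cy" (the principal point, pixels), "R" (3x3) and "t" (3): a world point X has camera coordinates R X + t; the wrist camera has in their place "T_tool_cam" (4x4, takes a point from camera to tool coordinates, whose origin is the TCP and whose axes are the flange's). Camera axes: x right, y down, z forward; pixel columns grow to the right and rows downward; lengths in m; the calibration is good to about 2 mm. A picture is of the moment at which its call begins: read the wrist's pose just before it. camera_model takes no time and is no camera call.
- bot.job_done(): hands the job in; it is judged then, once.
The state is a dict: "clock": time; "qpos": joint angles; "qd": joint speeds; "joint_efforts": joint torques, N m; "position": TCP position; "tool_rot": TCP orientation; "force": force on the tool from outside, world axes, zero at the start; "moment": the same for the moment, N m; "grip_width": finger opening in m; "finger_force": force on a finger pad.
Only numpy, scipy, OpenCV 4.12 (cv2) and the standard library are available. Lean on these libraries where they do the work, as an engineer would, in place of code of your own. Each camera call takes 0.05 s, during which the arm holds its last target. There are 200 camera calls.

### The job

Slide the caddy's clear cover fully back, away from the robot, to its stop. Then heft the three identical closed tins one at a time, working along the row from the caddy's blue end and setting each back upright on its own round felt pad, to find the heaviest: it holds the brass counterweight for the watch winder. Finish while holding that heaviest tin up in the gripper, level and still with its underside at least 15 cm above the desk, the other two tins on their pads, the cover still open and everything else on the desk left as it was.

Things in the scene. Friction and masses are not known exactly. Their poses are not given: they have to be found in the camera images.
- caddy: Fixed walnut caddy. Origin: on the desk under the middle pad; +x to its back (away from the robot), +y to its blue end; yaw within 12 degrees. Floor 6 mm thick, x -75 to 245 mm, carries the tins. Front wall 12 mm high (x -75 to -69); end walls 63 mm high, inner faces at y 177 (blue) and -177 mm (walnut); rear wall 52 mm high at x 242
- cover (a joint): slide of the clear acrylic cover along caddy +x, m: 0 = forward over the tins, 0.15 = fully back at its stop, tins free from above. Starts at 0.02 to 0.07, stays where left, 2 N friction. Plate 130 mm (x) by 350 mm (y), underside 56 mm, top 61 mm above the desk; fully back, its front edge is at caddy x 85 mm
- cover_grip (a point): centre of the black grip bar standing on the cover, 76 mm above the desk: bar 14 mm (caddy x) by 70 mm (caddy y) by 30 mm tall, its top 91 mm above the desk. Lies at caddy y = 0, x = joint value - 45 mm. Axes as the caddy's
- tin_1: closed round aluminium tin, diameter 56 mm, height 42 mm, starts on the pad at the blue end (hefted first). Origin: centre of its underside, z up. All three look the same; at random one weighs 0.42 to 0.54 kg in all, the other two 0.14 to 0.26 kg each. The contents have a few mm of play
- tin_2: closed round aluminium tin, diameter 56 mm, height 42 mm, starts on the middle pad (hefted second). Origin: centre of its underside, z up. All three look the same; at random one weighs 0.42 to 0.54 kg in all, the other two 0.14 to 0.26 kg each. The contents have a few mm of play
- tin_3: closed round aluminium tin, diameter 56 mm, height 42 mm, starts on the pad at the walnut end (hefted third). Origin: centre of its underside, z up. All three look the same; at random one weighs 0.42 to 0.54 kg in all, the other two 0.14 to 0.26 kg each. The contents have a few mm of play
- place_1 (a point): centre of the round grey felt pad (diameter 68 mm, flush) on the caddy floor where tin_1 belongs, 6 mm above the desk, at caddy x = 0, y = +105 mm
- place_2 (a point): centre of the round grey felt pad (diameter 68 mm, flush) on the caddy floor where tin_2 belongs, 6 mm above the desk, at caddy x = 0, y = 0 mm
- place_3 (a point): centre of the round grey felt pad (diameter 68 mm, flush) on the caddy floor where tin_3 belongs, 6 mm above the desk, at caddy x = 0, y = -105 mm
- winder_lid_handle (a point): steel knob on the near edge of the closed glass lid of the black aluminium watch winder, a fixed box 200 by 200 by 120 mm tall with its centre about 70 mm behind the knob; leave closed. This point is about 163 mm above the desk
- chest_drawer0_handle (a point): brass knob on the half-open shallow drawer of a fixed walnut drawer unit (260 mm deep, 220 mm wide, 85 mm tall) standing behind the knob; leave where it is
- tweezers: loose stainless steel tweezers lying on the desk, 130 mm long, 7 mm high; leave alone. Origin: under their middle
- ceramic_tray: loose white ceramic tray, 150 by 120 by 16 mm; leave alone. Origin: centre of its underside
- opener: blue plastic case-back opener lying in the ceramic tray, about 95 mm long, 18 mm high; leave alone. Origin: under its middle

How it is judged:
By the outcome, as a careful person would: the job done as asked, in the order asked, and still so for the second after the job is handed in, while the arm keeps its last pose, push and grip.
It also fails if it takes over 72 s, if anything falls off the work surface, if the arm or the gripper's body presses on something with over 40 N, if the wrist force passes 120 N, or if a joint passes its speed limit or range.

## Working session

There is one attempt and no reset: what is moved stays moved. The work goes in short steps, Python scripts to look and compute and a tool call to move; the robot and the scene stay as the last step left them, time stands still between calls to the robot, and variables do not carry over. Pictures are saved under pics/ and viewed, at most 10 in all, crops included, and the job is handed in when it is done.

Besides the shell and the picture viewer there is one more tool, called after "Call:" by a JSON object that holds its "name" and its "arguments", one argument or row to a line. move_arm: Moves the arm, as the interface text tells. Its arguments: {"type":"object","properties":{"moves":{"type":"array","items":{"type":"array","items":{"type":"number"}}},"gripper":{"type":"number"},"newtons":{"type":"number"}},"required":["moves"]}

```bash
mkdir -p pics; python3 - <<'E'
from workcell import monitor, grab_frame, camera_model, bot
import cv2
for n in ("top","scene"):
    cv2.imwrite(f"pics/{n}0.png",grab_frame(n))
    m=camera_model(n);print(n,m)
print(camera_model("wrist"));s=monitor.observe();print(s)
E
```

```text
top {'vfov': 53.38347712759719, 'cx': 253.74923376797133, 'cy': 191.31794217826666, 'R': array([[-0.01369972, -0.99988372, -0.00669879],
       [-0.98514272,  0.01464412, -0.17111215],
       [ 0.17119035,  0.00425507, -0.98522878]]), 't': array([0.03550298, 0.49894624, 1.16285365])}
scene {'vfov': 47.65107489174068, 'cx': 256.89197081875835, 'cy': 192.2896475583696, 'R': array([[-0.87695278,  0.48057237,  0.00200422],
       [ 0.4135086 ,  0.75668612, -0.50639585],
       [-0.24487642, -0.44325649, -0.8622988 ]]), 't': array([ 0.42399572, -0.14208117,  1.75785779])}
{'vfov': 61.42127344636387, 'cx': 251.24160313915874, 'cy': 195.3024644017775, 'T_tool_cam': array([[ 2.90683573e-04, -9.56134774e-01, -2.92926969e-01,
         7.33952957e-02],
       [ 9.99999945e-01,  2.31339442e-04,  2.37232755e-04,
        -1.09877058e-03],
       [-1.59060925e-04, -2.92927022e-01,  9.56134789e-01,
        -1.29457279e-01],
       [ 0.00000000e+00,  0.00000000e+00,  0.00000000e+00,
         1.00000000e+00]])}
{'clock': 0.1, 'qpos': array([-1.19018488,  0.52191083, -0.03634626,  1.59995833,  0.02118816,
        1.02111043, -0.11279825]), 'qd': array([ 0.00123671, -0.00273249,  0.00147074, -0.00076499, -0.00018069,
        0.00067786, -0.00112644]), 'joint_efforts': array([ 4.38790055e-03, -9.28465748e+01,  1.98488496e+00, -3.70532405e+01,
        1.82458892e-02,  5.36684529e-03, -2.58002831e-05]), 'position': array([0.27219934, 0.56228493, 0.2448076 ]), 'tool_rot': array([-3.14059141e+00,  5.14916647e-05,  2.69078227e+00]), 'force': array([ 0.07092357, -0.22073504, -0.71310873]), 'moment': array([-0.0459519 ,  0.02189728, -0.0014695 ]), 'finger_force': 0.0, 'grip_width': 0.08544024898478464}
```

View pics/top0.png

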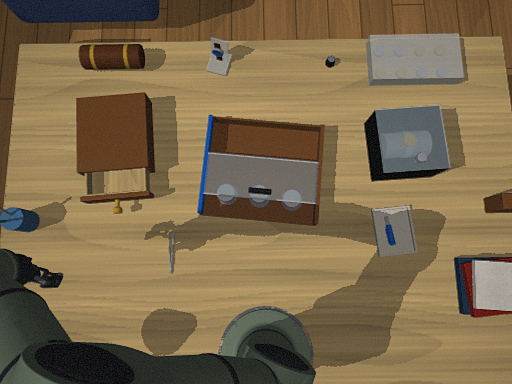

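View pics/scene0.png

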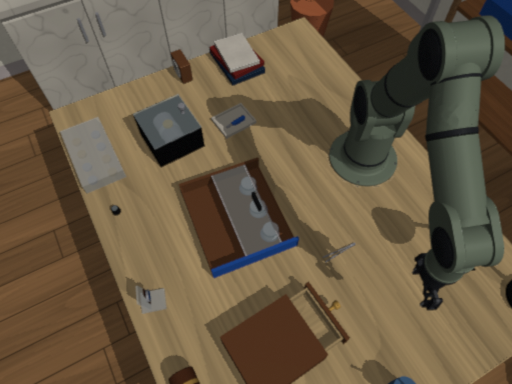

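```bash
cat > h.py <<'E'
from workcell import monitor, grab_frame, camera_model, bot
import cv2, numpy as np
def cam(n):
    m=camera_model(n);f=192/np.tan(np.radians(m["vfov"]/2))
    if n=="wrist":
        from scipy.spatial.transform import Rotation as Ro
        s=monitor.observe();T=np.eye(4);T[:3,:3]=Ro.from_euler('xyz',s["tool_rot"]).as_matrix();T[:3,3]=s["position"]
        T=T@m["T_tool_cam"];return f,m["cx"],m["cy"],T[:3,:3],T[:3,3]
    return f,m["cx"],m["cy"],m["R"].T,-m["R"].T@m["t"]
def ray(c,p,z):
    f,cx,cy,R,C=c
    d=R@np.array([(p[0]-cx)/f,(p[1]-cy)/f,1]);return (C+d*(z-C[2])/d[2])
E
python3 - <<'E'
from h import *
c=cam("top");im=cv2.imread("pics/top0.png")
cv2.imwrite("pics/crop.png",cv2.resize(im[105:235,185:335],None,fx=5,fy=4.6,interpolation=cv2.INTER_CUBIC))
hsv=cv2.cvtColor(im,cv2.COLOR_BGR2HSV)
def big(m,x0,x1,y0,y1):
    k=np.zeros(m.shape,np.uint8);k[y0:y1,x0:x1]=m[y0:y1,x0:x1]
    q=max(cv2.findContours(k,0,2)[0],key=cv2.contourArea);return q
b=big(cv2.inRange(hsv,(100,120,60),(130,255,255)),190,225,105,225)
r=cv2.boxPoints(cv2.minAreaRect(b));print("blue",r.tolist(),[ray(c,p,.063).round(4).tolist() for p in r])
g=big(cv2.inRange(im,(0,0,0),(55,55,55)),240,280,180,200)
r=cv2.minAreaRect(g);print("bar",r,cv2.boundingRect(g),[ray(c,p,.091).round(4).tolist() for p in cv2.boxPoints(r)],ray(c,r[0],.083))
E
```

```text
blue [[196.8247833251953, 213.5182647705078], [208.2291717529297, 114.68029022216797], [213.5810089111328, 115.29780578613281], [202.17662048339844, 214.13577270507812]] [[0.4292, 0.2044, 0.063], [0.7486, 0.1714, 0.063], [0.7462, 0.1542, 0.063], [0.4271, 0.1879, 0.063]]
bar ((259.4452209472656, 190.52053833007812), (21.512723922729492, 5.2342400550842285), 6.009006023406982) (249, 187, 22, 8) [[0.4892, 0.0442, 0.091], [0.5052, 0.0423, 0.091], [0.4973, -0.0225, 0.091], [0.4814, -0.0205, 0.091]] [0.49468581 0.01078266 0.083     ]
```

View pics/crop.png

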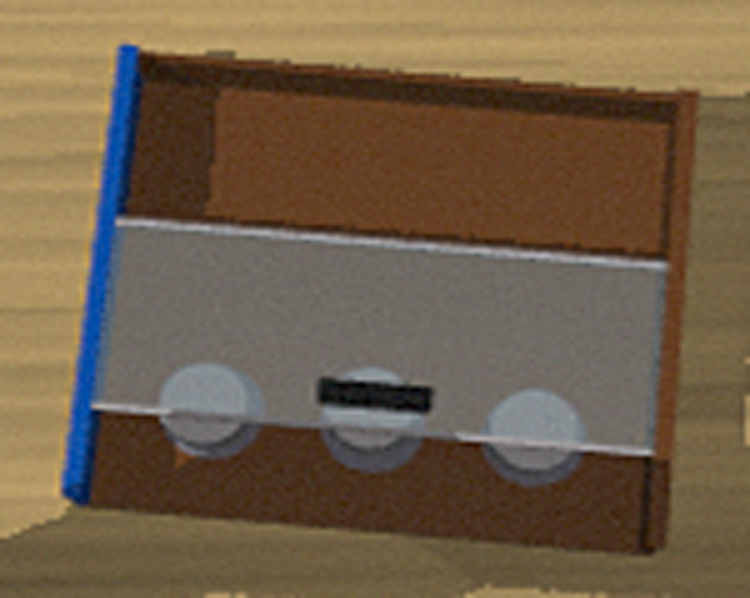

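```bash
python3 - <<'E'
from h import *
c=cam("top")
for p in [(204,402),(370,407),(535,430)]: print(ray(c,(185+p[0]/5,105+p[1]/4.6),.048).round(4))
E
```

```text
[0.4964 0.1163 0.048 ]
[0.4914 0.012  0.048 ]
[ 0.474  -0.0911  0.048 ]
```

Call:
{"name": "move_arm", "arguments": {
  "moves": [
    [22,-55,0,-0.12],
    [44,-110,0,-0.24],
    [66,-165,0,-0.36],
    [88,-220,0,-0.48],
    [110,-275,0,-0.6],
    [132,-330,0,-0.72],
    [154,-385,0,-0.84],
    [176,-440,0,-0.97],
    [198,-495,0,-1.1],
    [222,-552,0,-1.227],
    [222,-552,0,-1.227],
    [222,-552,0,-1.227]
  ],
  "gripper": 0.45
}}

```text
clock: 1.6
position: [0.4941, 0.0107, 0.245]
tool_rot: [-3.141, 0.0, 1.464]
force: [-0.5, -0.2, -0.3]
grip_width: 0.0383
finger_force: 0.0
```

```bash
python3 - <<'E'
from h import *
c=cam("wrist");im=grab_frame("wrist");cv2.imwrite("pics/w1.png",im)
k=cv2.inRange(im,(0,0,0),(50,50,50))
for q in cv2.findContours(k,0,2)[0]:
    if cv2.contourArea(q)>300:
        r=cv2.minAreaRect(q);print(r,[ray(c,p,.091).round(4).tolist() for p in cv2.boxPoints(r)])
E
```

```text
((255.5, 312.0), (142.0, 511.0), 90.0) [[0.2487, -0.023, 0.091], [0.736, -0.0748, 0.091], [0.7581, -0.2512, 0.091], [0.1909, -0.1913, 0.091]]
((252.5, 179.5), (75.0, 13.0), 90.0) [[0.494, 0.046, 0.091], [0.5053, 0.0448, 0.091], [0.4984, -0.0248, 0.091], [0.4863, -0.0235, 0.091]]
((494.2319641113281, 22.724002838134766), (30.589414596557617, 50.71402359008789), 10.30484676361084) [[0.685, 0.1036, 0.091], [0.6886, 0.1386, 0.091], [0.7121, 0.1323, 0.091], [0.7095, 0.0969, 0.091]]
```

View pics/w1.png

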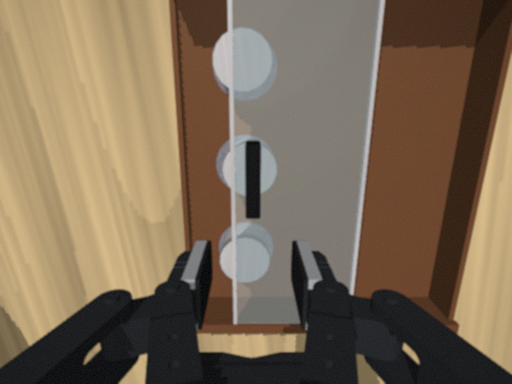

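Call:
{"name": "move_arm", "arguments": {
  "moves": [
    [2,0,-50,0],
    [2,0,-100,0],
    [2,0,-130,0],
    [2,0,-150,0],
    [2,0,-163,0],
    [2,0,-163,0]
  ]
}}

```text
clock: 2.4
position: [0.496, 0.0111, 0.0819]
tool_rot: [-3.141, 0.0, 1.465]
force: [-0.3, -0.5, -0.3]
grip_width: 0.0382
finger_force: 0.0
```

Call:
{"name": "move_arm", "arguments": {
  "moves": [
    [0,0,0,0],
    [0,0,0,0],
    [0,0,0,0],
    [0,0,0,0],
    [0,0,0,0]
  ],
  "gripper": 0,
  "newtons": 20
}}

```text
clock: 3.02
position: [0.4967, 0.0108, 0.0831]
tool_rot: [3.141, -0.001, 1.464]
force: [-2.0, 1.1, 8.7]
grip_width: 0.0135
finger_force: 25.3
```

Call:
{"name": "move_arm", "arguments": {
  "moves": [
    [10,-1,1,0],
    [20,-2,1,0],
    [30,-3,1,0],
    [40,-4,1,0],
    [50,-5,1,0],
    [60,-6,1,0],
    [70,-8,1,0],
    [80,-9,1,0],
    [85,-9,1,0],
    [85,-9,1,0]
  ]
}}

```text
clock: 4.28
position: [0.5819, 0.0016, 0.0832]
tool_rot: [3.141, -0.0, 1.464]
force: [2.6, 3.4, -13.0]
grip_width: 0.0131
finger_force: 22.2
```

Call:
{"name": "move_arm", "arguments": {
  "moves": [
    [2,0,0,0],
    [4,0,0,0],
    [6,-1,0,0],
    [7,-1,0,0],
    [8,-1,0,0],
    [8,-1,0,0]
  ]
}}

```text
clock: 5.03
position: [0.5894, 0.0007, 0.0832]
tool_rot: [3.141, -0.0, 1.464]
force: [-0.5, 5.7, -14.4]
grip_width: 0.0138
finger_force: 22.1
```

Call:
{"name": "move_arm", "arguments": {
  "moves": [
    [1,0,-1,0],
    [2,0,-1,0],
    [3,0,-1,0],
    [3,0,-1,0]
  ]
}}

```text
clock: 5.52
position: [0.5916, 0.0005, 0.0831]
tool_rot: [-3.14, -0.0, 1.464]
force: [-13.5, 5.2, 13.4]
grip_width: 0.0133
finger_force: 25.9
```

Call:
{"name": "move_arm", "arguments": {
  "moves": [
    [1,0,0.5,0],
    [1,0,0.5,0],
    [1,0,0.5,0]
  ]
}}

```text
clock: 5.9
position: [0.5917, 0.0005, 0.0832]
tool_rot: [-3.138, -0.0, 1.464]
force: [-17.5, 5.3, 10.0]
grip_width: 0.0136
finger_force: 25.4
```

Call:
{"name": "move_arm", "arguments": {
  "moves": [
    [-1,0,0,0],
    [-1,0,0,0],
    [-1,0,0,0],
    [-1,0,0,0]
  ],
  "gripper": 0.45
}}

```text
clock: 6.4
position: [0.5925, 0.0004, 0.0829]
tool_rot: [3.141, 0.0, 1.464]
force: [-0.2, 0.6, -0.9]
grip_width: 0.0384
finger_force: 0.0
```

Call:
{"name": "move_arm", "arguments": {
  "moves": [
    [0,0,20,0],
    [0,0,60,0],
    [-40,5,110,0],
    [-80,10,150,0],
    [-105,10,162,0],
    [-105,10,162,0],
    [-105,10,162,0]
  ],
  "gripper": 1
}}

```text
clock: 7.28
position: [0.4878, 0.0107, 0.2447]
tool_rot: [3.141, -0.0, 1.464]
force: [0.1, 0.0, 0.2]
grip_width: 0.0855
finger_force: 0.0
```

```bash
python3 - <<'E'
from h import *
c=cam("wrist");im=grab_frame("wrist");cv2.imwrite("pics/w2.png",im)
c2=cam("top");im2=grab_frame("top");cv2.imwrite("pics/t2.png",im2)
print(monitor.observe()["position"])
h=cv2.cvtColor(im,cv2.COLOR_BGR2HSV)
k=cv2.inRange(h,(0,0,150),(179,60,255));cv2.imwrite("pics/k.png",k)
for q in cv2.findContours(k,0,2)[0]:
    if cv2.contourArea(q)>500:
        (x,y),r=cv2.minEnclosingCircle(q);print(x,y,r,cv2.contourArea(q)/(3.14*r*r),ray(c,(x,y),.048).round(4))
E
```

```text
[0.48774219 0.01042959 0.24428624]
249.5 259.5 24.6273193359375 0.8748046148257211 [ 0.476  -0.0908  0.048 ]
254.81439208984375 168.05807495117188 27.119827270507812 0.9495878416308744 [0.4927 0.0128 0.048 ]
248.5 58.5 31.976652145385742 0.9105576869455383 [0.4976 0.1173 0.048 ]
471.5 158.0 161.30804443359375 0.01194560409698234 [ 7.135e-01 -3.000e-04  4.800e-02]
338.5 161.5 162.1497344970703 0.014989359500998703 [0.5785 0.0105 0.048 ]
```

View pics/w2.png

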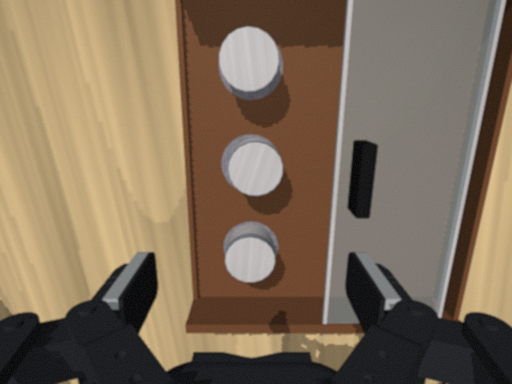

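Call:
{"name": "move_arm", "arguments": {
  "moves": [
    [5,53,0,0],
    [10,106,-40,0],
    [10,106,-95,0],
    [10,106,-145,0],
    [10,106,-180,0],
    [10,106,-200,0],
    [10,106,-214,0],
    [10,106,-214,0],
    [10,106,-214,0]
  ],
  "gripper": 1
}}

```text
clock: 8.5
position: [0.4977, 0.1166, 0.0313]
tool_rot: [3.141, -0.0, 1.464]
force: [0.4, -1.4, -0.3]
grip_width: 0.0852
finger_force: 0.0
```

Call:
{"name": "move_arm", "arguments": {
  "moves": [
    [0,0,0,0],
    [0,0,0,0],
    [0,0,0,0],
    [0,0,0,0],
    [0,0,0,0]
  ],
  "gripper": 0,
  "newtons": 40
}}

```text
clock: 9.12
position: [0.4975, 0.1167, 0.0316]
tool_rot: [3.141, -0.001, 1.464]
force: [-3.9, -0.7, 14.5]
grip_width: 0.0552
finger_force: 39.7
```

Call:
{"name": "move_arm", "arguments": {
  "moves": [
    [0,0,10,0],
    [0,0,30,0],
    [0,0,60,0],
    [0,0,80,0],
    [0,0,100,0],
    [0,0,100,0],
    [0,0,100,0],
    [0,0,100,0],
    [0,0,100,0],
    [0,0,100,0],
    [0,0,100,0]
  ]
}}

```text
clock: 10.5
position: [0.4973, 0.1165, 0.1307]
tool_rot: [-3.141, 0.0, 1.464]
force: [0.3, -0.5, -5.0]
grip_width: 0.055
finger_force: 44.1
```

```bash
python3 - <<'E'
from h import *
F=[]
for i in range(5):
    grab_frame("wrist" if i else "top"); s=monitor.observe();F.append([*s["force"],s["joint_efforts"][1],s["joint_efforts"][3],s["position"][2],s["grip_width"]])
print(np.round(F,4))
cv2.imwrite("pics/w3.png",grab_frame("wrist"))
E
```

```text
[[-7.56200e-01  8.40800e-01 -4.88850e+00 -7.98558e+01 -2.59566e+01
   1.30700e-01  5.49000e-02]
 [-2.90800e-01  5.87000e-01 -4.27160e+00 -7.98746e+01 -2.59655e+01
   1.30700e-01  5.48000e-02]
 [ 6.89900e-01  2.09000e-02 -3.82300e+00 -7.98893e+01 -2.59705e+01
   1.30800e-01  5.50000e-02]
 [-7.20200e-01 -8.82800e-01 -4.46500e+00 -7.99065e+01 -2.59759e+01
   1.30800e-01  5.47000e-02]
 [ 1.16400e-01  6.35600e-01 -3.11160e+00 -7.99221e+01 -2.59787e+01
   1.30800e-01  5.50000e-02]]
```

View pics/w3.png

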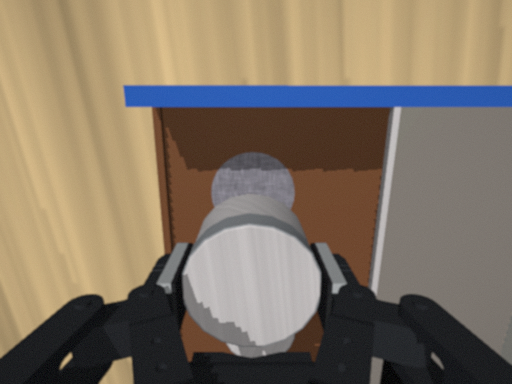

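```bash
cat > pad.py <<'E'
from h import *
from scipy.optimize import least_squares
def pad(im,c,y0,y1,x0,x1,z=.006,R=.034):
    h=cv2.cvtColor(im,cv2.COLOR_BGR2HSV)
    k=np.zeros(h.shape[:2],np.uint8);k[y0:y1,x0:x1]=cv2.inRange(h,(0,0,50),(179,80,255))[y0:y1,x0:x1]
    q=max(cv2.findContours(k,0,1)[0],key=cv2.contourArea)[:,0]
    q=q[(q[:,1]<y1-2)]
    P=np.array([ray(c,p,z)[:2] for p in q])
    s=least_squares(lambda v:np.hypot(*(P-v[:2]).T)-v[2],[*P.mean(0),R],loss="soft_l1",f_scale=.001)
    return s.x.round(4),np.abs(s.fun).mean().round(5)
def force(n=6):
    F=[]
    for i in range(n): grab_frame("wrist");F.append(monitor.observe()["force"])
    F=np.array(F);return F.mean(0).round(2),F.std(0).round(2)
E
python3 - <<'E'
from pad import *
c=cam("wrist");im=cv2.imread("pics/w3.png")
print(pad(im,c,145,190,200,305)); print(force(10))
E
```

```text
(array([0.4989, 0.1136, 0.0342]), np.float64(0.0002))
(array([-0.14, -0.17, -4.57]), array([0.27, 0.44, 0.49]))
```

Call:
{"name": "move_arm", "arguments": {
  "moves": [
    [1,-2,-30,0],
    [1,-2,-60,0],
    [1,-2,-80,0],
    [1,-2,-92,0],
    [1,-2,-97,0],
    [1,-2,-99.5,0],
    [1,-2,-99.5,0],
    [1,-2,-99.5,0]
  ]
}}

```text
clock: 12.3
position: [0.4986, 0.1147, 0.0317]
tool_rot: [3.141, -0.0, 1.464]
force: [-0.5, 0.3, -0.6]
grip_width: 0.0546
finger_force: 46.5
```

Call:
{"name": "move_arm", "arguments": {
  "moves": [
    [0,0,0,0],
    [0,0,0,0],
    [0,0,0,0],
    [0,0,0,0],
    [0,0,0,0]
  ],
  "gripper": 1
}}

```text
clock: 12.92
position: [0.4983, 0.1145, 0.0313]
tool_rot: [-3.142, 0.0, 1.464]
force: [-0.2, 0.6, 0.3]
grip_width: 0.0851
finger_force: 0.0
```

Call:
{"name": "move_arm", "arguments": {
  "moves": [
    [0,0,15,0],
    [0,0,50,0],
    [0,0,80,0],
    [-5,-52,80,0],
    [-9,-101,80,0],
    [-9,-101,80,0],
    [-9,-101,80,0],
    [-9,-101,80,0],
    [-9,-101,80,0]
  ]
}}

```text
clock: 14.05
position: [0.4894, 0.0144, 0.1113]
tool_rot: [-3.142, -0.0, 1.465]
force: [0.1, -0.1, -0.8]
grip_width: 0.0851
finger_force: 0.0
```

```bash
python3 - <<'E'
from pad import *
c=cam("wrist");im=grab_frame("wrist");cv2.imwrite("pics/w4.png",im);s=monitor.observe();print(s["position"],s["force"])
E
```

```text
[0.48934058 0.01422413 0.11128677] [-0.88302015  0.66075727 -0.45168604]
```

View pics/w4.png

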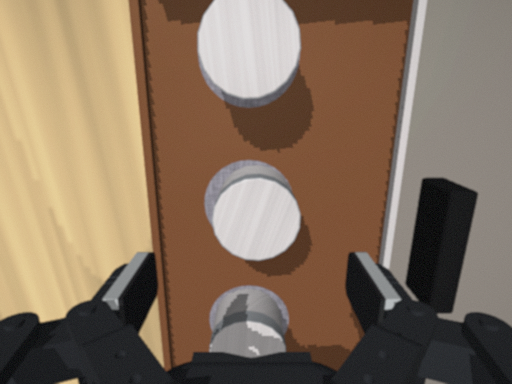

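Call:
{"name": "move_arm", "arguments": {
  "moves": [
    [3,-2,-30,0],
    [3,-2,-55,0],
    [3,-2,-70,0],
    [3,-2,-80,0],
    [3,-2,-80,0],
    [3,-2,-80,0]
  ]
}}

```text
clock: 14.85
position: [0.4926, 0.0116, 0.0318]
tool_rot: [3.141, -0.0, 1.464]
force: [0.0, 0.0, 0.5]
grip_width: 0.0856
finger_force: 0.0
```

Call:
{"name": "move_arm", "arguments": {
  "moves": [
    [0,0,0,0],
    [0,0,0,0],
    [0,0,0,0],
    [0,0,0,0],
    [0,0,0,0]
  ],
  "gripper": 0,
  "newtons": 40
}}

```text
clock: 15.48
position: [0.4926, 0.0116, 0.032]
tool_rot: [3.141, -0.0, 1.464]
force: [-3.0, 0.4, 15.3]
grip_width: 0.056
finger_force: 39.2
```

Call:
{"name": "move_arm", "arguments": {
  "moves": [
    [0,0,10,0],
    [0,0,30,0],
    [0,0,60,0],
    [0,0,80,0],
    [0,0,100,0],
    [0,0,100,0],
    [0,0,100,0],
    [0,0,100,0],
    [0,0,100,0],
    [0,0,100,0]
  ]
}}

```text
clock: 16.73
position: [0.4922, 0.0115, 0.131]
tool_rot: [-3.141, 0.0, 1.464]
force: [0.6, 0.5, -1.0]
grip_width: 0.0555
finger_force: 43.1
```

```bash
python3 - <<'E'
from pad import *
c=cam("wrist");im=grab_frame("wrist");cv2.imwrite("pics/w5.png",im);print(monitor.observe()["position"])
print(pad(im,c,145,190,200,305)); print(force(14))
E
```

```text
[0.49225859 0.01150826 0.13111404]
(array([0.4877, 0.0093, 0.0341]), np.float64(0.00018))
(array([-0.11, -0.11, -1.59]), array([0.45, 0.45, 0.44]))
```

Call:
{"name": "move_arm", "arguments": {
  "moves": [
    [-5,-1.5,-30,0],
    [-5,-1.5,-60,0],
    [-5,-1.5,-80,0],
    [-5,-1.5,-92,0],
    [-5,-1.5,-97,0],
    [-5,-1.5,-99.5,0],
    [-5,-1.5,-99.5,0],
    [-5,-1.5,-99.5,0]
  ]
}}

```text
clock: 18.48
position: [0.4876, 0.0101, 0.0322]
tool_rot: [3.141, -0.0, 1.464]
force: [-0.4, 0.0, -1.5]
grip_width: 0.0558
finger_force: 43.8
```

Call:
{"name": "move_arm", "arguments": {
  "moves": [
    [0,0,0,0],
    [0,0,0,0],
    [0,0,0,0],
    [0,0,0,0],
    [0,0,0,0]
  ],
  "gripper": 1
}}

```text
clock: 19.1
position: [0.4873, 0.01, 0.0318]
tool_rot: [-3.142, 0.0, 1.464]
force: [0.8, -0.1, -0.4]
grip_width: 0.0853
finger_force: 0.0
```

Call:
{"name": "move_arm", "arguments": {
  "moves": [
    [0,0,15,0],
    [0,0,50,0],
    [0,0,80,0],
    [-5,-52,80,0],
    [-11,-102,80,0],
    [-11,-102,80,0],
    [-11,-102,80,0],
    [-11,-102,80,0],
    [-11,-102,80,0]
  ]
}}

```text
clock: 20.23
position: [0.4765, -0.0911, 0.1118]
tool_rot: [-3.141, -0.0, 1.465]
force: [-0.0, -0.3, 0.1]
grip_width: 0.0851
finger_force: 0.0
```

```bash
python3 - <<'E'
from pad import *
c=cam("wrist");im=grab_frame("wrist");cv2.imwrite("pics/w6.png",im);s=monitor.observe();print(s["position"],s["force"])
E
```

```text
[ 0.47642349 -0.09123889  0.11179322] [-0.93998869 -0.62691072 -0.1102226 ]
```

View pics/w6.png

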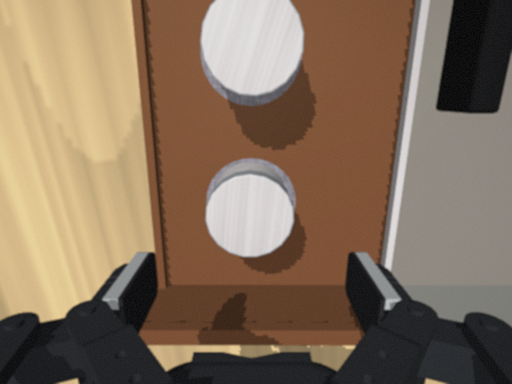

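Call:
{"name": "move_arm", "arguments": {
  "moves": [
    [0,0,-30,0],
    [0,0,-55,0],
    [0,0,-70,0],
    [0,0,-80,0],
    [0,0,-80,0],
    [0,0,-80,0]
  ]
}}

```text
clock: 21.02
position: [0.4766, -0.092, 0.0323]
tool_rot: [3.141, -0.0, 1.464]
force: [0.6, 0.4, 0.6]
grip_width: 0.0853
finger_force: 0.0
```

Call:
{"name": "move_arm", "arguments": {
  "moves": [
    [0,0,0,0],
    [0,0,0,0],
    [0,0,0,0],
    [0,0,0,0],
    [0,0,0,0]
  ],
  "gripper": 0,
  "newtons": 40
}}

```text
clock: 21.65
position: [0.4765, -0.0919, 0.0324]
tool_rot: [3.141, -0.0, 1.464]
force: [-3.3, 1.5, 13.7]
grip_width: 0.0547
finger_force: 39.6
```

Call:
{"name": "move_arm", "arguments": {
  "moves": [
    [0,0,10,0],
    [0,0,30,0],
    [0,0,60,0],
    [0,0,80,0],
    [0,0,100,0],
    [0,0,100,0],
    [0,0,100,0],
    [0,0,100,0],
    [0,0,100,0],
    [0,0,100,0]
  ]
}}

```text
clock: 22.9
position: [0.4762, -0.092, 0.1315]
tool_rot: [-3.141, 0.0, 1.464]
force: [-0.5, 0.1, -1.2]
grip_width: 0.0546
finger_force: 42.9
```

```bash
python3 - <<'E'
from pad import *
c=cam("wrist");im=grab_frame("wrist");cv2.imwrite("pics/w7.png",im);print(monitor.observe()["position"])
print(pad(im,c,145,190,200,305)); print(force(14))
E
```

```text
[ 0.47625142 -0.09199597  0.13159748]
(array([ 0.4764, -0.0951,  0.0342]), np.float64(0.00018))
(array([-0.15,  0.27, -2.22]), array([0.67, 0.5 , 0.32]))
```

Call:
{"name": "move_arm", "arguments": {
  "moves": [
    [0,-1.5,-30,0],
    [0,-1.5,-60,0],
    [0,-1.5,-80,0],
    [0,-1.5,-92,0],
    [0,-1.5,-97,0],
    [0,-1.5,-99.5,0],
    [0,-1.5,-99.5,0],
    [0,-1.5,-99.5,0]
  ]
}}

```text
clock: 24.65
position: [0.4766, -0.0934, 0.0327]
tool_rot: [3.141, -0.0, 1.464]
force: [1.0, -0.2, -1.7]
grip_width: 0.0547
finger_force: 43.8
```

Call:
{"name": "move_arm", "arguments": {
  "moves": [
    [0,0,0,0],
    [0,0,0,0],
    [0,0,0,0],
    [0,0,0,0],
    [0,0,0,0]
  ],
  "gripper": 1
}}

```text
clock: 25.28
position: [0.4763, -0.0935, 0.0323]
tool_rot: [-3.142, 0.0, 1.464]
force: [-0.5, 0.6, 0.9]
grip_width: 0.0854
finger_force: 0.0
```

Call:
{"name": "move_arm", "arguments": {
  "moves": [
    [0,0,15,0],
    [0,0,50,0],
    [0,0,90,0],
    [5,52,90,0],
    [11,104,90,0],
    [17,156,90,0],
    [22,208,90,0],
    [22,208,90,0],
    [22,208,90,0],
    [22,208,90,0]
  ]
}}

```text
clock: 26.52
position: [0.4983, 0.1133, 0.1227]
tool_rot: [3.141, 0.0, 1.462]
force: [0.4, -1.2, -0.1]
grip_width: 0.0856
finger_force: 0.0
```

```bash
python3 - <<'E'
from pad import *
c=cam("wrist");im=grab_frame("wrist");print(monitor.observe()["position"])
t=grab_frame("top");cv2.imwrite("pics/fin.png",np.hstack([im[:,100:420],cv2.resize(t[105:235,185:335],(443,384))]))
E
```

```text
[0.49839438 0.11334831 0.12263834]
```

View pics/fin.png

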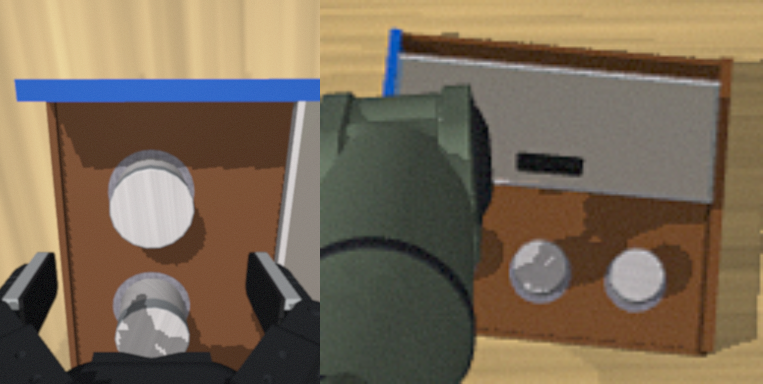

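Call:
{"name": "move_arm", "arguments": {
  "moves": [
    [0,1,-35,0],
    [0,1,-65,0],
    [0,1,-82,0],
    [0,1,-91,0],
    [0,1,-91,0],
    [0,1,-91,0]
  ]
}}

```text
clock: 27.38
position: [0.4987, 0.1156, 0.032]
tool_rot: [3.141, -0.0, 1.464]
force: [0.6, 1.3, 0.3]
grip_width: 0.0855
finger_force: 0.0
```

Call:
{"name": "move_arm", "arguments": {
  "moves": [
    [0,0,0,0],
    [0,0,0,0],
    [0,0,0,0],
    [0,0,0,0],
    [0,0,0,0]
  ],
  "gripper": 0,
  "newtons": 45
}}

```text
clock: 28.0
position: [0.4986, 0.1157, 0.032]
tool_rot: [3.141, -0.001, 1.464]
force: [-2.8, 0.4, 13.3]
grip_width: 0.0545
finger_force: 44.9
```

Call:
{"name": "move_arm", "arguments": {
  "moves": [
    [0,0,10,0],
    [0,0,30,0],
    [0,0,60,0],
    [0,0,90,0],
    [0,0,120,0],
    [0,0,150,0],
    [0,0,175,0],
    [0,0,190,0],
    [0,0,195,0],
    [0,0,195,0],
    [0,0,195,0],
    [0,0,195,0]
  ]
}}

```text
clock: 29.5
position: [0.4981, 0.1154, 0.2257]
tool_rot: [-3.141, 0.001, 1.464]
force: [-0.7, -1.0, -4.4]
grip_width: 0.0546
finger_force: 49.3
```

Call:
{"name": "move_arm", "arguments": {
  "moves": [
    [0,0,0,0],
    [0,0,0,0],
    [0,0,0,0],
    [0,0,0,0],
    [0,0,0,0],
    [0,0,0,0],
    [0,0,0,0],
    [0,0,0,0]
  ]
}}

```text
clock: 30.5
position: [0.4983, 0.1155, 0.2263]
tool_rot: [-3.142, 0.0, 1.464]
force: [1.2, -0.2, -5.0]
grip_width: 0.0547
finger_force: 49.3
```

```bash
python3 - <<'E'
from pad import *
print(force(10));im=grab_frame("wrist");s=grab_frame("scene")
cv2.imwrite("pics/fin2.png",np.hstack([im[:,80:440],s[50:434,100:500]]) if s.shape[0]>=434 else np.hstack([im[:,80:440],s[:,100:500]]))
print(monitor.observe()["position"],monitor.observe()["qd"].round(4))
E
```

```text
(array([ 0.24, -0.02, -4.26]), array([0.35, 0.67, 0.54]))
[0.49830897 0.1155511  0.22629667] [-0.0009  0.0002 -0.0008 -0.0017  0.0007 -0.0003 -0.0002]
```

View pics/fin2.png

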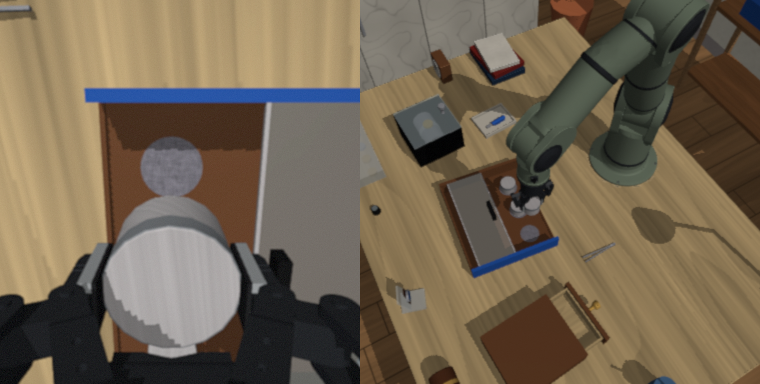

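The pictures show tin 1 held level at centre of the jaws, pad 1 empty at about (172,165), the other tins on their pads and the cover still back.

```bash
python3 -c "
from workcell import bot
print(bot.job_done())"
```

```text
the job is handed in; nothing more can be done
None
```

The job is handed in: the cover is fully back at its stop, and tin_1 is the heaviest at about 0.45 kg (tin_2 about 0.16 kg, tin_3 about 0.23 kg) and is held level with its underside about 20 cm above the desk, with tin_2 and tin_3 back on their pads.

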